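# File the egg box in the collection drawer

### The job

Pull the half-open top drawer of the specimen cabinet out as far as it goes, and set the clear box of eggs down in its one free bay, the one with the green liner, flat on the liner and with its orange label towards the drawer front. Then push the drawer fully home without slamming it. Carry the egg box level, do not drop it, leave the boxes already in the drawer lying where they are, and do not disturb the fossil box or the amber jar on the table.

Things in the scene. Friction and masses are not known exactly. Their poses are not given: they have to be found in the camera images.
- cab_drawer0 (a joint): How far the low wooden cabinet's top drawer is out, m: 0 home, 0.16 fully out; it opens towards -x of floor_front and takes 1 to 3 N. The cabinet (300 deep, 370 wide, 160 mm high) is fixed; the edge of its top lies 6 mm in front of (-x) floor_front when the drawer is home, its ceiling is 58 mm above the drawer floor. The lower drawer has the same handle 68 mm lower and stays shut.
- cab_drawer0_handle (a point): Middle of the top drawer's handle: round steel bar 11 mm thick, 120 mm long along its y; moves with the drawer; x points into the cabinet. The bar's centreline is 35 mm in front of the drawer's grey front, on two 8 mm stems 51 mm either side of the middle. The front's top edge is 26 mm above this point.
- floor_front (a point): Point on the top drawer's inner floor at the foot of the drawer front's inner face, midway across; moves with the drawer, 56 mm behind and 32 mm below the handle point. x points into the cabinet, y left, z up. A row of 3 bays (centres x = 63, y = -108, 0, 108 mm) is open from x = 0 (drawer front, 58 mm high) to 127 mm (rail 34 mm high, fixed boxes behind) and y = +-164 mm (sides 48 mm high).
- liner: Thin green plate lying loose on the drawer floor in the one free bay: 98 mm deep (x), 96 mm wide (y), 4 mm thick; origin at the centre of its underside, axes as the drawer's. Which bay it is in changes.
- eggbox: The box to put away: a rigid clear display box with six olive eggs on a white bed, lid fixed; 62 mm deep (x), 96 mm wide (y), 42 mm high, about 0.2 kg; origin at the centre of its underside, z up. An orange label 13 mm high runs along its -x side. It stands on the table to the left of the cabinet.
- shellbox: A flat-lying lidded display box, 66 mm deep (x), 102 mm wide (y), 36 mm high; small brown shells on a blue bed, white label. Lies loose in one of the other bays of the drawer. Origin at the centre of its underside.
- mineralbox: A flat-lying lidded display box, 66 mm deep (x), 102 mm wide (y), 36 mm high; amber minerals on a black bed, white label. Lies loose in the remaining bay. Origin at the centre of its underside.
- fossilbox: A bystander standing on the table near the egg box: display box with dark fossils on a brown bed, 66 mm (x) by 100 mm (y), 36 mm high, white label on its -x side. Origin at the centre of its underside.
- jar: Bystander: amber jar with black cap, 60 mm across, 100 mm high, upright. Origin at the centre of its underside.
There are look-alikes about, which are no part of the job. What is shaped like the eggbox but yellow is not meant.

How it is judged:
On the way, in this order (a step that is already met when the one before it is completed fails the run):
1. the top drawer is pulled out, at least 145 mm of its 160 mm (value of joint cab_drawer0 above 0.145 m), for 0.1 s.
2. the egg box stands released in the free bay, label to the front, with the drawer still out (value of joint cab_drawer0 above 0.12 m and y of eggbox in the frame of liner between -0.02 and 0.02 m and x of eggbox in the frame of floor_front between 0.018 and 0.108 m and z of eggbox in the frame of floor_front between -0.001 and 0.009 m and angle between eggbox's own z axis and vertical below 0.08 rad and angle between the x axis of eggbox and the x axis of floor_front, either way round below 0.25 rad and x of cab_drawer0_handle in the frame of eggbox below 0 m and contact force between eggbox and the fingers below 0.2 N), for 0.3 s.
At the end, for the whole second after the job is handed in: Drawer shut within 6 mm; egg box flat (0.08 rad) on the liner in the free bay, within 20 mm sideways of its middle, 45 mm fore and aft of the bay row's middle, 0.25 rad of square, orange label to the front, released, at rest; shell and mineral boxes flat on the floor of that row (value of joint cab_drawer0 below 0.006 m and y of eggbox in the frame of liner between -0.02 and 0.02 m and x of eggbox in the frame of floor_front between 0.018 and 0.108 m and z of eggbox in the frame of floor_front between -0.001 and 0.009 m and angle between each of eggbox, shellbox, mineralbox's own z axis and vertical below 0.08 rad and angle between the x axis of eggbox and the x axis of floor_front, either way round below 0.25 rad and x of cab_drawer0_handle in the frame of eggbox below 0 m and contact force between eggbox and the fingers below 0.2 N and x of shellbox in the frame of floor_front between 0.013 and 0.113 m and z of each of shellbox, mineralbox in the frame of floor_front below 0.006 m and x of mineralbox in the frame of floor_front between 0.013 and 0.113 m and linear speed of eggbox below 0.02 m/s); the robot touches nothing.
It fails at once if the egg box is tilted more than 0.45 rad (angle between eggbox's own z axis and vertical above 0.45 rad).
It fails at once if the egg box is dropped (moving faster than 0.5 m/s with no finger on it) (linear speed of eggbox above 0.5 m/s and contact force between eggbox and the fingers below 0.05 N).
It fails at once if the drawer is slammed (closing faster than 0.5 m/s) (velocity of joint cab_drawer0 below -0.5 m/s).
It fails at once if a box already in the drawer is lifted more than 25 mm or tipped more than 0.3 rad (z of any of shellbox, mineralbox in the frame of floor_front above 0.025 m or angle between any of shellbox, mineralbox's own z axis and vertical above 0.3 rad).
It fails at once if the fossil box or the jar is moved more than 30 mm (distance of any of fossilbox, jar from where it was at the start of the episode above 0.03 m).
It also fails if it takes over 67 s, if anything falls off the work surface, if the arm or the gripper's body presses on something with over 40 N, if the wrist force passes 120 N, or if a joint passes its speed limit or range.

### The arm

A 6-joint arm with a two-finger parallel gripper is mounted at the origin on the work surface. World frame = base frame: x ahead of the robot, y to its left, z up, the work surface at z = 0. Lengths are in m, angles in rad, forces in N, time in s.
With the tool pointing down it reaches from about 0.325 to 0.9 m from the base axis. Payload 6.1 kg.
Tool frame: the origin (TCP) lies between the finger pads; the fingertips stand 8 mm ahead of it and the grasp point (between the pads) lies 11 mm behind it; z points along the fingers, y is the direction in which the jaws open and shut (so a half turn about z gives the same grasp; the last joint's range is limited). The gripper opens to 87 mm and grips with 3 to 60 N. Pads are 19 mm wide; open, the fingers measure 117 mm over their backs; the gripper's body (75 mm by 190 mm) begins 51 mm behind the grasp point.
Start: joints at [1.186, 0.22, 1.526, -0, 1.395, -0.126], TCP at [0.16, 0.604, 0.208] pointing down, gripper open.
Joint ranges: [-2.98, 2.98], [-0.91, 2.08], [0.09, 2.57], [-1.24, 4.39], [0.2, 2.65], [-2.68, 2.68]. Speed limits (rad/s): [2.57, 2.57, 3.01, 3.14, 3.14, 3.14].

### API

Orientations are given as a rotation vector (axis times angle).
In Python, from station import robot gives the robot as it stands.
- The arm moves only by the tool carry_out, never from a script. Its argument "targets" is text: rows parted by semicolons, each of 7 numbers parted by spaces: the shift along the tool's x, y, z in cm, then the turn, a rotation vector about the tool's x, y, z in rad, then the finger opening in cm, from 0 to 8.7. A call has 1 to 8 rows; each row is the pose to reach, as a shift and turn from the pose commanded when the call began, along the tool's axes at that moment; what a row does not reach only later rows make up. A row lasts 1/12 s, in which the tool goes at most 41.7 mm and 7.16 degrees, less where a joint would pass 70% of its speed; a pose out of reach is approached as far as the arm can. A call with a gripper value outside its range is refused whole. The fingers move at their own pace and stop on an object; "squeeze" is the grip in N (left out, the last holds). Time passes only in rows, so rows that repeat a pose let the fingers close. It gives the time, the measured TCP pose, the force and the opening at its end, in the units of the state.
- robot.state(): the state, without advancing time (a new reading comes with each control period).
- robot.grab_frame(name): name is "side" or "top" or "wrist"; returns the picture (420x560x3 uint8, red, green, blue); there is no depth.
- robot.camera_info(name): a dict with "fx", "fy", "cx", "cy" (pixels), "R" (3x3) and "t" (3): a world point X has camera coordinates R X + t. Camera axes: x right, y down, z forward; pixel columns grow to the right and rows downward; lengths in m; the calibration is good to about 2 mm. The wrist camera is an equidistant fisheye: a pixel r from the principal point sees the ray r / f radians off the axis. A picture is of the moment at which its call begins: read the wrist's pose just before it. camera_info takes no time and is no camera call; for the wrist camera it gives the pose at the moment of the call.
- robot.sign_off(): hands the job in, once; it reports no verdict.
Trained networks look in the newest picture that a camera, given by its name, has taken for a name from the list of things; names that differ only in an ending like _2 or _b are one class to them, and where a whole thing is asked for, a point or a joint stands for the part that bears it (a point fixed in the world has none). Each returns a list of dicts, best first, with "confidence" (0 to 1); they miss things now and then, are a little off and sometimes report something else, mostly with a low value. They report only what shows in the picture. A call takes as long as a camera call. They do not tell look-alikes from the thing itself.
- robot.look_for(label, camera): "location" ([column, row] in pixels, amid what is visible of it).
- robot.pinpoint(label, camera): "location" ([column, row] in pixels: a listed point, or the origin of a listed thing).
The state is a dict: "clock": time; "joint_positions": joint angles; "joint_vel": joint speeds; "joint_torque": joint torques, N m; "ee_pos": TCP position; "tcp_rot": TCP orientation; "force": force on the tool from outside, world axes, zero at the start; "wrist_torque": the same for the moment, N m; "opening": finger opening in m.
Only numpy, scipy, OpenCV 4.12 (cv2) and the standard library are available. Lean on these libraries where they do the work, as an engineer would, in place of code of your own. Each camera call takes 0.05 s, during which the arm holds its last target. There are 200 camera calls.

## Working session

There is one attempt and no reset: what is moved stays moved. The work goes in short steps, Python scripts to look and compute and a tool call to move; the robot and the scene stay as the last step left them, time stands still between calls to the robot, and variables do not carry over. Pictures are saved under pics/ and viewed, and the job is handed in when it is done.

Besides the shell and the picture viewer there is one more tool, called after "Call:" as name(argument=value, ...) on one line, values as JSON. carry_out: Moves the arm, as the interface text tells. Its arguments: {"type":"object","properties":{"targets":{"type":"string"},"squeeze":{"type":"number"}},"required":["targets"]}

```bash
mkdir -p pics; cat > h.py <<'E'
import numpy as np, cv2
from scipy.spatial.transform import Rotation as Ro
from station import robot
def snap(n,f): 
    im=robot.grab_frame(n); cv2.imwrite('pics/'+f,im[:,:,::-1]); return im
def ray(n,px,ci=None):
    c=ci or robot.camera_info(n); R=np.array(c['R']);t=np.array(c['t'])
    u=(px[0]-c['cx'])/c['fx'];v=(px[1]-c['cy'])/c['fy']
    if n=='wrist':
        r=np.hypot(u,v); d=np.array([u/r*np.sin(r),v/r*np.sin(r),np.cos(r)]) if r>0 else np.array([0,0,1.])
    else: d=np.array([u,v,1.]); d/=np.linalg.norm(d)
    return -R.T@t, R.T@d
def atz(n,px,z,ci=None):
    o,d=ray(n,px,ci); return o+d*(z-o[2])/d[2]
def tri(obs):
    A=np.zeros((3,3));b=np.zeros(3)
    for n,px in obs:
        o,d=ray(n,px);P=np.eye(3)-np.outer(d,d);A+=P;b+=P@o
    X=np.linalg.solve(A,b); return X,[np.linalg.norm((np.eye(3)-np.outer(d,d))@(X-o)) for o,d in [ray(*q) for q in obs]]
def proj(n,X):
    c=robot.camera_info(n);p=np.array(c['R'])@X+np.array(c['t'])
    return c['fx']*p[0]/p[2]+c['cx'],c['fy']*p[1]/p[2]+c['cy']
def totool(v):  # world vec -> tool axes, cm
    return Ro.from_rotvec(robot.state()['tcp_rot']).inv().apply(v)*100
E
python3 - <<'E'
from h import *
print(robot.state())
for n in('side','top','wrist'):
    snap(n,n+'0.png')
    for l in ('cab_drawer0_handle','floor_front','liner','eggbox','shellbox','mineralbox','fossilbox','jar'):
        print(n,l,[(np.round(q['location']).tolist(),round(q['confidence'],2)) for q in robot.pinpoint(l,n)][:3])
E
```

```text
{'clock': 0.0, 'joint_positions': array([ 1.18591493e+00,  2.21234225e-01,  1.52760297e+00, -3.09500185e-05,
        1.39466592e+00, -1.26092181e-01]), 'joint_vel': array([-1.45353107e-03,  1.54892101e-03, -3.70799346e-04,  4.95626998e-04,
        1.17399902e-03,  5.51976670e-05]), 'joint_torque': array([-1.15103896e-03, -4.94643652e+01, -3.87357223e+01,  6.96418807e-02,
        5.76808769e-02, -1.48102581e-04]), 'ee_pos': array([0.15971274, 0.60359092, 0.20653656]), 'tcp_rot': array([-4.05304581e-01, -3.11487977e+00,  2.91520822e-03]), 'force': array([-0.37114677,  0.20723967,  0.57819621]), 'wrist_torque': array([-0.04136831, -0.02270635, -0.01456857]), 'opening': 0.08678117626640822}
side cab_drawer0_handle [([339.0, 274.0], 0.79)]
side floor_front [([356.0, 277.0], 0.66)]
side liner [([350.0, 233.0], 0.74)]
side eggbox [([184.0, 207.0], 0.83), ([288.0, 247.0], 0.79), ([227.0, 240.0], 0.63)]
side shellbox [([349.0, 234.0], 0.72), ([382.0, 263.0], 0.61)]
side mineralbox [([418.0, 292.0], 0.92)]
side fossilbox [([288.0, 195.0], 0.92)]
side jar [([236.0, 163.0], 0.96), ([290.0, 194.0], 0.39)]
top cab_drawer0_handle []
top floor_front [([387.0, 186.0], 0.95)]
top liner [([340.0, 169.0], 0.81)]
top eggbox [([212.0, 233.0], 0.94), ([192.0, 282.0], 0.81), ([263.0, 262.0], 0.72)]
top shellbox [([339.0, 168.0], 0.71), ([384.0, 165.0], 0.66), ([212.0, 235.0], 0.34)]
top mineralbox []
top fossilbox [([230.0, 175.0], 0.88)]
top jar [([161.0, 198.0], 0.86)]
wrist cab_drawer0_handle []
wrist floor_front []
wrist liner []
wrist eggbox []
wrist shellbox []
wrist mineralbox []
wrist fossilbox []
wrist jar []
```

```bash
python3 - <<'E'
import cv2,numpy as np
a=[cv2.imread(f'pics/{n}0.png') for n in('side','top','wrist')]
c=np.zeros((420,560,3),np.uint8)
cv2.imwrite('pics/all.png',cv2.resize(np.vstack([np.hstack(a[:2]),np.hstack([a[2],c])]),(800,600)))
E
```

```text
(no output)
```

View pics/top0.png

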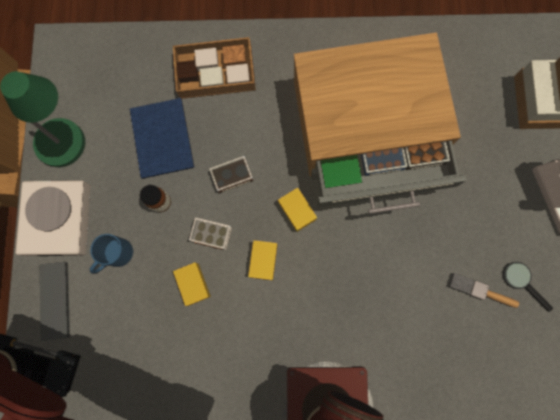

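View pics/side0.png

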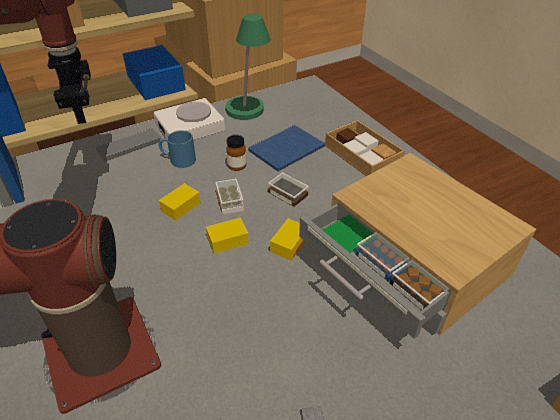

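```bash
python3 - <<'E'
from h import *
t=cv2.imread('pics/top0.png');s=cv2.imread('pics/side0.png')
f=lambda im,x,y,w,h,k:cv2.resize(im[y:y+h,x:x+w],None,fx=k,fy=k,interpolation=cv2.INTER_CUBIC)
A=f(t,170,160,130,150,3); B=f(t,290,130,180,100,2.25)
C=f(s,200,165,100,75,4);D=f(s,295,190,160,150,2.5)
cv2.imwrite('pics/c1.png',A);cv2.imwrite('pics/c2.png',f(t,290,135,180,90,4.4));cv2.imwrite('pics/c3.png',C);cv2.imwrite('pics/c4.png',f(s,290,190,165,145,4))
for z in (0.105,0.115,0.125): print(z,tri([('side',(345,277)),('top',(394,202))]),atz('top',(394,202),z))
print('egg',tri([('side',(230,195)),('top',(211,233))]))
for n in('top','side'):
  c=robot.camera_info(n);print(n,-np.array(c['R']).T@c['t'],c['fx'])
E
```

```text
0.105 (array([ 0.51019295, -0.17171468,  0.11975171]), [np.float64(0.00017740966317098566), np.float64(0.00017740966317092454)]) [ 0.51329509 -0.17511854  0.105     ]
0.115 (array([ 0.51019295, -0.17171468,  0.11975171]), [np.float64(0.00017740966317098566), np.float64(0.00017740966317092454)]) [ 0.51130492 -0.17286443  0.115     ]
0.125 (array([ 0.51019295, -0.17171468,  0.11975171]), [np.float64(0.00017740966317098566), np.float64(0.00017740966317092454)]) [ 0.50931475 -0.17061031  0.125     ]
egg (array([0.45344408, 0.30006453, 0.02280002]), [np.float64(0.0014853212802478002), np.float64(0.001485321280247796)])
top [0.28653609 0.08171454 1.2443954 ] 459.56181305438383
side [ 0.0583085  -0.66727817  0.91678026] 474.8611758613437
```

View pics/c1.png

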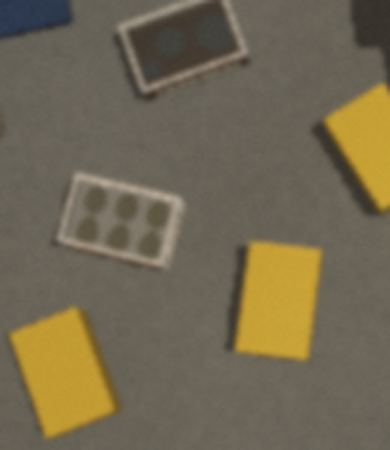

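View pics/c2.png

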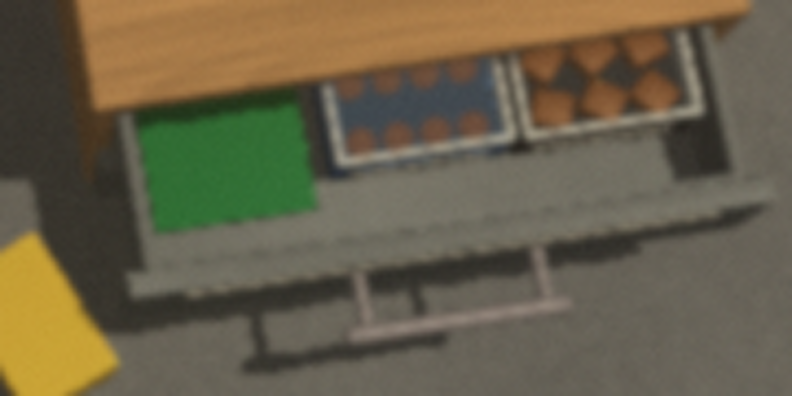

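View pics/c3.png

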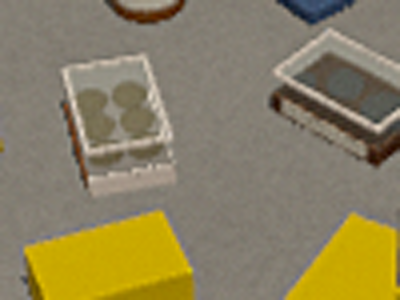

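View pics/c4.png

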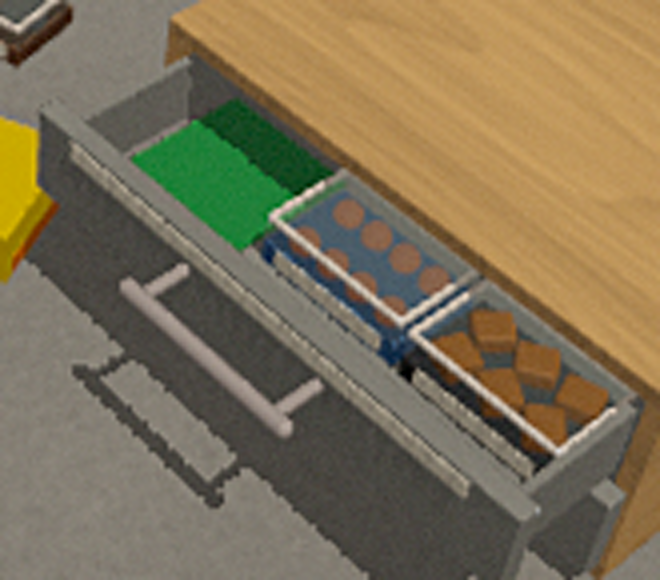

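```bash
cat > m.py <<'E'
from h import *
c2=lambda x,y:(290+x/4.4,135+y/4.4); c4=lambda x,y:(290+x/4,190+y/4); c1=lambda x,y:(170+x/3,160+y/3)
L,e1=tri([('side',c4(127,287)),('top',c2(352,337))]);R,e2=tri([('side',c4(285,427)),('top',c2(570,302))])
print('handle',L,R,(L+R)/2,np.linalg.norm(L-R),max(e1+e2)); d=L-R;print('yaw',np.arctan2(-d[0],d[1]))
for p in[(137,115),(298,98),(316,208),(157,233)]:print('liner',atz('top',c2(*p),.092))
for p in[(97,108),(745,12)]:print('cabedge',atz('top',c2(*p),.16))
P=np.array([atz('top',c1(*p),.042) for p in[(78,173),(183,197),(168,268),(58,243)]]);print('egg',P,P.mean(0),'sides',np.linalg.norm(P-np.roll(P,-1,0),axis=1))
d=P[0]-P[1]+P[3]-P[2];print('yaw',np.arctan2(-d[0],d[1]))
P=np.array([atz('top',c1(*p),.036) for p in[(119,28),(228,-2),(247,55),(148,95)]]);print('fossil',P[:,:2])
T=Ro.from_rotvec(robot.state()['tcp_rot']).as_matrix();print(T.round(3))
E
python3 m.py
```

```text
handle [ 0.48816588 -0.11161287  0.1214297 ] [ 0.50493493 -0.23363177  0.12477239] [ 0.49655041 -0.17262232  0.12310105] 0.12321114311255171 0.0015580338659071818
yaw 0.13657441415736674
liner [0.6268099  0.00461975 0.092     ]
liner [ 0.63564176 -0.09051125  0.092     ]
liner [ 0.56879257 -0.09839581  0.092     ]
liner [ 0.55524697 -0.00524904  0.092     ]
cabedge [0.61112781 0.0312666  0.16      ]
cabedge [ 0.66064559 -0.33073895  0.16      ]
egg [[0.49112227 0.3378331  0.042     ]
 [0.468293   0.24426629 0.042     ]
 [0.40563704 0.25683386 0.042     ]
 [0.42892923 0.35405533 0.042     ]] [0.44849538 0.29824714 0.042     ] sides [0.09631159 0.06390394 0.0999727  0.06427391]
yaw -0.23719101065184736
fossil [[0.62519537 0.30479832]
 [0.651826   0.20573945]
 [0.59810541 0.18834728]
 [0.56244479 0.27752098]]
[[-0.967  0.256 -0.   ]
 [ 0.256  0.967 -0.   ]
 [ 0.    -0.    -1.   ]]
```

```bash
cat >> h.py <<'E'
def go(p,yaw):
    s=robot.state();T=Ro.from_rotvec(s['tcp_rot'])
    y=np.array([np.cos(yaw),np.sin(yaw),0]);z=np.array([0,0,-1.]);G=Ro.from_matrix(np.c_[np.cross(y,z),y,z])
    sh=T.inv().apply(np.array(p)-s['ee_pos'])*100; rv=(T.inv()*G).as_rotvec()
    print('row',sh.round(2),rv.round(3),'steps',max(np.linalg.norm(sh)/4.17,np.linalg.norm(rv)/.125),'F',s['force'].round(1),'t',s['clock'])
E
python3 -c "
from h import *
go((.497,-.172,.19),.137)"
```

```text
row [-52.45 -66.4    1.76] [-0.    -0.     1.175] steps 20.296645000227794 F [-0.4  0.9 -0.6] t 1.35
```

Call:
carry_out(targets="-52.4 -66.4 1.8 0 0 1.175 2.8;-52.4 -66.4 1.8 0 0 1.175 2.8;-52.4 -66.4 1.8 0 0 1.175 2.8;-52.4 -66.4 1.8 0 0 1.175 2.8;-52.4 -66.4 1.8 0 0 1.175 2.8;-52.4 -66.4 1.8 0 0 1.175 2.8;-52.4 -66.4 1.8 0 0 1.175 2.8;-52.4 -66.4 1.8 0 0 1.175 2.8")

```text
clock: 2.02
ee_pos: [0.2928, 0.2968, 0.2007]
tcp_rot: [1.856, 2.534, 0.001]
force: [0.6, -0.4, -0.1]
opening: 0.0413
```

```bash
python3 -c "
from h import *
go((.497,-.172,.19),.137)"
```

```text
row [-50.85   5.32   1.07] [ 0.001 -0.     0.17 ] steps 12.26402705448374 F [ 0.6 -0.4 -0.1] t 2.0167
```

Call:
carry_out(targets="-50.8 5.3 1.1 0 0 0.17 2.8;-50.8 5.3 1.1 0 0 0.17 2.8;-50.8 5.3 1.1 0 0 0.17 2.8;-50.8 5.3 1.1 0 0 0.17 2.8;-50.8 5.3 1.1 0 0 0.17 2.8;-50.8 5.3 1.1 0 0 0.17 2.8;-50.8 5.3 1.1 0 0 0.17 2.8;-50.8 5.3 1.1 0 0 0.17 2.8")

```text
clock: 2.68
ee_pos: [0.4278, -0.0086, 0.1938]
tcp_rot: [2.058, 2.372, 0.001]
force: [1.5, 0.3, -0.4]
opening: 0.0282
```

```bash
python3 -c "
from h import *
go((.497,-.172,.19),.137)"
```

```text
row [-17.15   4.55   0.39] [0.001 0.    0.005] steps 4.256398779149311 F [ 1.5  0.3 -0.4] t 2.6833
```

Call:
carry_out(targets="-15 4 0.4 0 0 0 2.8;-15 4 0.4 0 0 0 2.8;-15 4 0.4 0 0 0 2.8;-15 4 0.4 0 0 0 2.8;-15 4 0.4 0 0 0 2.8;-15 4 0.4 0 0 0 2.8;-15 4 0.4 0 0 0 2.8")

```text
clock: 3.27
ee_pos: [0.4876, -0.1487, 0.1891]
tcp_rot: [-2.058, -2.372, -0.0]
force: [0.1, -0.3, -0.1]
opening: 0.028
```

```bash
python3 -c "
from h import *
go((.497,-.172,.16),.137)
snap('wrist','w1.png');print(robot.pinpoint('cab_drawer0_handle','wrist'))
p=robot.pinpoint('cab_drawer0_handle','wrist')
for q in p: print(atz('wrist',q['location'],.122))
im=cv2.imread('pics/w1.png');
"
```

```text
row [-2.44  0.6   2.91] [-0.001 -0.001  0.005] steps 0.9214756833415285 F [ 0.1 -0.3 -0.1] t 3.2667
[{'location': [284.2, 239.8], 'confidence': 0.82}]
[ 0.49854942 -0.16460589  0.122     ]
```

View pics/w1.png

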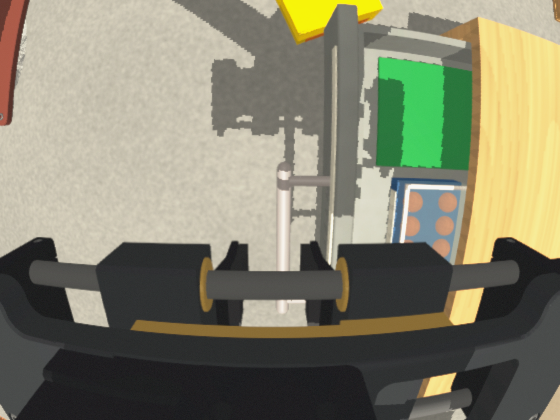

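```bash
python3 -c "
from h import *
A=atz('wrist',(285,200),.122);B=atz('wrist',(282,300),.122);E=atz('wrist',(284,166),.122);print(A,B,E)
u=np.array([.991,.136,0]);v=np.array([-.136,.991,0])
s=robot.state()['ee_pos']
for X in (A,B,E):print((X-s)@u,(X-s)@v)
for p in [(331,100),(334,200)]:
  X=atz('wrist',p,.148);print('front',(X-s)@u,(X-s)@v)
"
```

```text
[ 0.49423749 -0.13225432  0.122     ] [ 0.50524762 -0.21996847  0.122     ] [ 0.48955616 -0.10626176  0.122     ]
0.008499979914877036 0.014660078294212465
0.007481894593511959 -0.07376201349028585
0.007395770917664138 0.041055372860138654
front 0.03754316458161982 0.08975532609770018
front 0.04178571006903642 0.021022540490751366
```

Call:
carry_out(targets="-2 0.8 0 0 0 0 2.8;-2 0.8 0 0 0 0 2.8;-2 0.8 2 0 0 0 2.8;-2 0.8 4 0 0 0 2.8;-2 0.8 5.5 0 0 0 2.8;-2 0.8 7 0 0 0 2.8;-2 0.8 7 0 0 0 2.8;-2 0.8 7 0 0 0 2.8")

```text
clock: 4.08
ee_pos: [0.4981, -0.1667, 0.119]
tcp_rot: [-2.056, -2.373, 0.001]
force: [0.4, -0.1, -1.0]
opening: 0.0278
```

Call:
carry_out(targets="0 0 0 0 0 0 0;0 0 0 0 0 0 0;0 0 0 0 0 0 0;0 0 0 0 0 0 0;0 0 0 0 0 0 0", squeeze=15)

```text
clock: 4.5
ee_pos: [0.4991, -0.1681, 0.12]
tcp_rot: [2.058, 2.373, 0.0]
force: [1.5, 1.5, 0.6]
opening: 0.0043
```

Call:
carry_out(targets="0 0 0 0 0 0 0;0 0 0 0 0 0 0")

```text
clock: 4.67
ee_pos: [0.4988, -0.168, 0.1195]
tcp_rot: [2.058, 2.373, 0.0]
force: [0.4, 0.1, 0.3]
opening: 0.0006
```

```bash
python3 -c "
from h import *
snap('wrist','w2.png');s=snap('side','s2.png')
cv2.imwrite('pics/s2c.png',cv2.resize(s[170:350,270:480,::-1],None,fx=3.5,fy=3.3))
"
```

```text
(no output)
```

View pics/s2c.png

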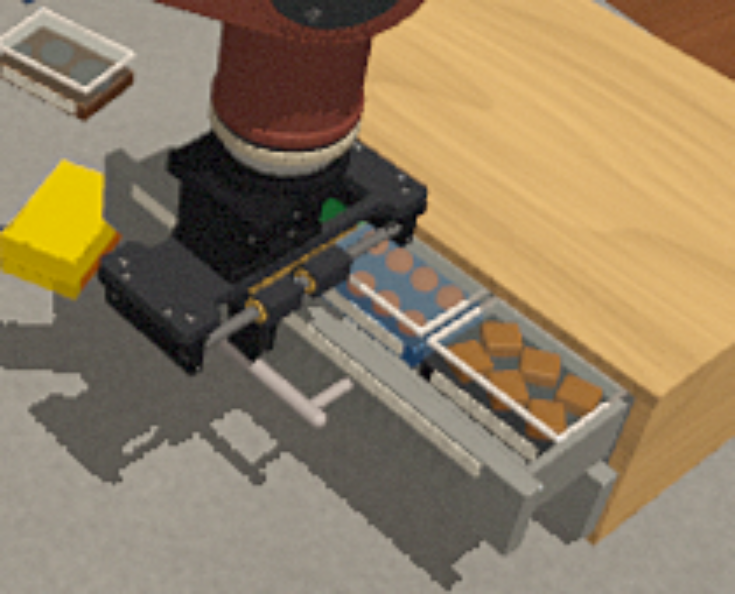

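View pics/w2.png

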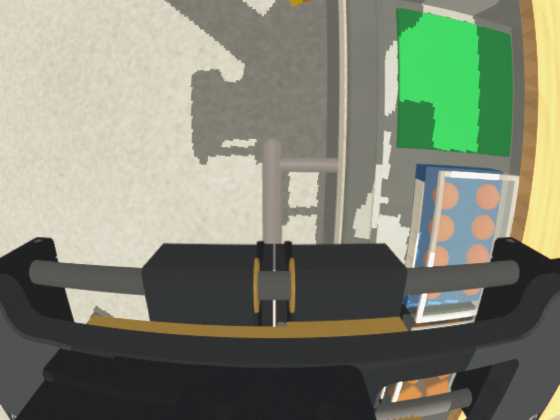

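```bash
python3 -c "
from h import *
S=('side',(321.75,261.75));T=('top',(370,211.6));W=('wrist',(272,141))
for o in ([S,W],[T,W],[S,T,W]):print(tri(o))
c=robot.camera_info('wrist');print(-np.array(c['R']).T@c['t'],c['fx'])
"
```

```text
(array([ 0.49070959, -0.10702096,  0.11620806]), [np.float64(0.002276394472574101), np.float64(0.002276394472574072)])
(array([ 0.48719666, -0.10750218,  0.12769251]), [np.float64(0.0028909781972597044), np.float64(0.0028909781972596927)])
(array([ 0.48895012, -0.10911925,  0.11917105]), [np.float64(0.002383696833875071), np.float64(0.0029109982798081056), np.float64(0.0035767348787300902)])
[ 0.48858771 -0.09698239  0.29612914] 325.19226210127806
```

Call:
carry_out(targets="0 0 -1 0 0 0 2.8;0 0 -1 0 0 0 2.8;0 0 -1 0 0 0 2.8;0 0 -1 0 0 0 2.8;0 0 -1 0 0 0 2.8;0 0 -1 0 0 0 2.8")

```text
clock: 5.27
ee_pos: [0.4987, -0.1678, 0.1292]
tcp_rot: [-2.058, -2.373, 0.0]
force: [-0.4, -0.3, -0.9]
opening: 0.0265
```

```bash
python3 -c "
from h import *
print(robot.state()['opening']);snap('wrist','w3.png')
"
```

```text
0.02646820208109194
```

View pics/w3.png

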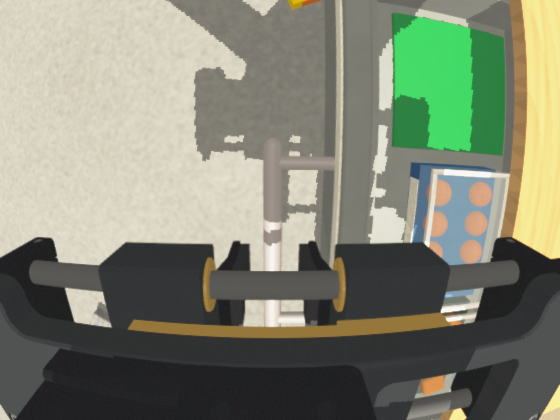

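Call:
carry_out(targets="0 0 1.5 0 0 0 2.8;0 0 2.5 0 0 0 2.8;0 0 3.2 0 0 0 2.8;0 0 3.2 0 0 0 2.8;0 0 3.2 0 0 0 2.8")

```text
clock: 5.73
ee_pos: [0.4982, -0.1676, 0.0967]
tcp_rot: [-2.057, -2.372, 0.001]
force: [-0.5, 0.5, 0.2]
opening: 0.028
```

Call:
carry_out(targets="0 0 0 0 0 0 0;0 0 0 0 0 0 0;0 0 0 0 0 0 0;0 0 0 0 0 0 0;0 0 0 0 0 0 0;0 0 0 0 0 0 0;0 0 0 0 0 0 0", squeeze=15)

```text
clock: 6.32
ee_pos: [0.4991, -0.1681, 0.0979]
tcp_rot: [2.058, 2.373, 0.0]
force: [-1.3, 0.1, 3.4]
opening: 0.0103
```

Call:
carry_out(targets="0 -1 0 0 0 0 0;0 -2 0 0 0 0 0;0 -3 0 0 0 0 0;0 -4 0 0 0 0 0;0 -5 0 0 0 0 0;0 -6 0 0 0 0 0;0 -6.5 0 0 0 0 0;0 -6.5 0 0 0 0 0")

```text
clock: 6.98
ee_pos: [0.4327, -0.1773, 0.0978]
tcp_rot: [-2.059, -2.372, 0.001]
force: [-0.6, 2.1, 6.5]
opening: 0.0105
```

Call:
carry_out(targets="0 -0.3 0 0 0 0 0;0 -0.6 0 0 0 0 0;0 -0.9 0 0 0 0 0;0 -1.2 0 0 0 0 0;0 -1.2 0 0 0 0 0")

```text
clock: 7.4
ee_pos: [0.4283, -0.178, 0.098]
tcp_rot: [2.053, 2.363, 0.016]
force: [30.1, 5.8, -14.5]
opening: 0.013
```

```bash
python3 -c "
from h import *
print(robot.state()['force'])
s=snap('side','s4.png');t=snap('top','t4.png')
cv2.imwrite('pics/s4c.png',cv2.resize(np.hstack([s[170:350,240:480,::-1],t[100:280,260:500,::-1]]),None,fx=1.66,fy=1.66*1.5))
"
```

```text
[ 30.1180383    5.83976338 -14.53654305]
```

View pics/s4c.png

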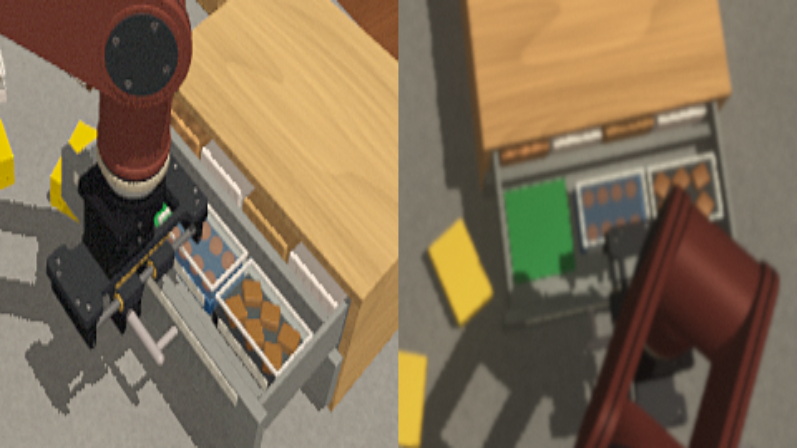

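Call:
carry_out(targets="0 0.8 0 0 0 0 0;0 0.8 0 0 0 0 0;0 0.8 0 0 0 0 2.6;0 0.8 0 0 0 0 2.6;0 0.8 0 0 0 0 2.6;0 0.8 0 0 0 0 2.6;0 0.8 -2 0 0 0 2.6;0 0.8 -5 0 0 0 2.6")

```text
clock: 8.17
ee_pos: [0.4274, -0.1762, 0.1443]
tcp_rot: [-2.053, -2.367, 0.002]
force: [0.2, -1.8, -0.2]
opening: 0.0257
```

```bash
python3 -c "
from h import *
go((.449,.298,.2),-.237)"
```

```text
row [46.66  8.8  -5.39] [-0.007 -0.004  0.379] steps 11.46095857931248 F [ 0.2 -1.8 -0.2] t 8.1667
```

Call:
carry_out(targets="0 0 -4 0 0 0 3;0 0 -6 0 0 0 5;46.6 8.8 -6.5 0 0 0.379 8.7;46.6 8.8 -6.5 0 0 0.379 8.7;46.6 8.8 -6.5 0 0 0.379 8.7;46.6 8.8 -6.5 0 0 0.379 8.7;46.6 8.8 -6.5 0 0 0.379 8.7;46.6 8.8 -6.5 0 0 0.379 8.7")

```text
clock: 8.83
ee_pos: [0.4406, 0.0571, 0.2097]
tcp_rot: [2.47, 1.942, -0.001]
force: [0.3, 0.5, 0.6]
opening: 0.069
```

```bash
python3 -c "
from h import *
go((.449,.298,.2),-.237)"
```

```text
row [23.61 -4.87  0.96] [-0.     0.    -0.001] steps 5.785249307009533 F [0.3 0.5 0.6] t 8.8333
```

Call:
carry_out(targets="21.5 -4.5 1 0 0 0 8.7;21.5 -4.5 1 0 0 0 8.7;21.5 -4.5 1 0 0 0 8.7;21.5 -4.5 1 0 0 0 8.7;21.5 -4.5 1 0 0 0 8.7;21.5 -4.5 1 0 0 0 8.7;21.5 -4.5 1 0 0 0 8.7;21.5 -4.5 1 0 0 0 8.7")

```text
clock: 9.5
ee_pos: [0.4475, 0.2749, 0.1992]
tcp_rot: [2.467, 1.945, -0.003]
force: [0.6, -0.5, 0.8]
opening: 0.087
```

```bash
python3 -c "
from h import *
go((.4485,.298,.1),-.237);c=robot.camera_info('wrist')
snap('wrist','w5.png');t=snap('top','t5.png')
cv2.imwrite('pics/t5c.png',cv2.resize(t[100:250,290:490,::-1],None,fx=4,fy=4,interpolation=2))
print([(q['location'],q['confidence'],atz('wrist',q['location'],0)) for q in robot.pinpoint('eggbox','wrist')])
print([(q['location'],q['confidence']) for q in robot.pinpoint('floor_front','top')],[(q['location'],q['confidence']) for q in robot.pinpoint('liner','top')])"
```

```text
row [ 2.29 -0.43  9.91] [-0.001  0.002  0.002] steps 2.4415083172551992 F [ 0.6 -0.5  0.8] t 9.5
[([243.4, 284.4], 0.87, array([0.37881084, 0.15765617, 0.        ])), ([268.6, 161.5], 0.59, array([0.44916242, 0.3038243 , 0.        ])), ([353.3, 317.2], 0.57, array([0.51252387, 0.06833959, 0.        ])), ([153.6, 151.0], 0.56, array([0.31766683, 0.35204511, 0.        ]))]
[([392.3, 210.6], 0.7), ([428.9, 178.6], 0.59)] [([390.5, 212.7], 0.69), ([343.5, 193.5], 0.63)]
```

View pics/w5.png

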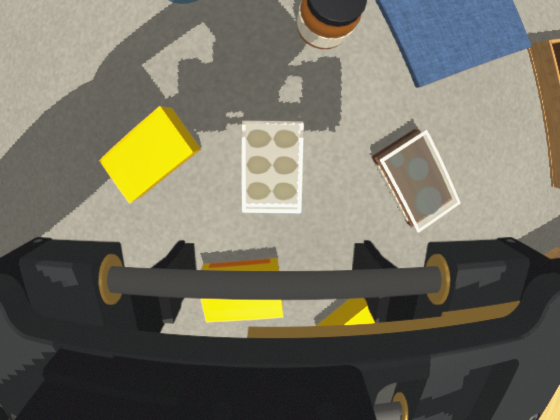

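View pics/t5c.png

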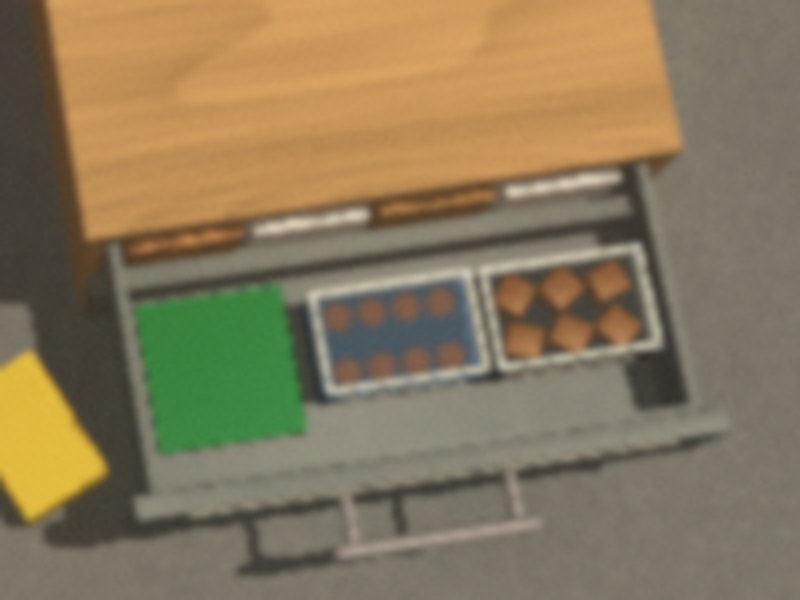

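```bash
python3 -c "
from h import *
P=np.array([atz('wrist',p,.042) for p in[(243,122),(302,122),(301,212),(242,211)]]);print(P.round(4),P.mean(0),np.linalg.norm(P-np.roll(P,-1,0),axis=1))
d=P[1]-P[0]+P[2]-P[3];y=np.arctan2(d[1],d[0]);print('yaw',y)
go([*P.mean(0)[:2],.1],y)
f=lambda x,y:(290+x/4,100+y/4)
zf=.07
for z in (.066,.076,.086):
  L=np.array([atz('top',f(*p),z) for p in[(135,302),(280,286),(305,433),(157,453)]]);print(z,L.mean(0),np.linalg.norm(L-np.roll(L,-1,0),axis=1))
for p in[(340,552),(540,522)]:print('handle',atz('top',f(*p),.102))
"
```

```text
[[0.4357 0.3545 0.042 ]
 [0.4941 0.3402 0.042 ]
 [0.4718 0.2478 0.042 ]
 [0.4108 0.2639 0.042 ]] [0.45309395 0.30158296 0.042     ] [0.0601397  0.09505484 0.06311221 0.09400972]
yaw -0.24963326651670997
row [ 2.81 -0.21 10.  ] [0.    0.    0.011] steps 2.4915489207052173 F [-0.3  0.  -0.2] t 9.75
0.066 [ 0.5497064  -0.05692201  0.066     ] [0.09629173 0.09965901 0.09719234 0.10202562]
0.076 [ 0.54747311 -0.05574553  0.076     ] [0.09547459 0.0988133  0.09636756 0.10115982]
0.086 [ 0.54523981 -0.05456904  0.086     ] [0.09465745 0.09796758 0.09554277 0.10029402]
handle [ 0.42313356 -0.12380206  0.102     ]
handle [ 0.44027005 -0.24899319  0.102     ]
```

Call:
carry_out(targets="2.7 -0.3 2 0 0 0.005 8.7;2.7 -0.3 6 0 0 0.005 8.7;2.7 -0.3 10 0 0 0.005 8.7;2.7 -0.3 14 0 0 0.005 8.7;2.7 -0.3 16.5 0 0 0.005 8.7;2.7 -0.3 18 0 0 0.005 8.7;2.7 -0.3 18 0 0 0.005 8.7;2.7 -0.3 18 0 0 0.005 8.7")

```text
clock: 10.42
ee_pos: [0.4512, 0.3011, 0.0195]
tcp_rot: [-2.474, -1.935, 0.003]
force: [0.1, -0.3, 0.3]
opening: 0.0868
```

Call:
carry_out(targets="0 0 0 0 0 0 5;0 0 0 0 0 0 5;0 0 0 0 0 0 5;0 0 0 0 0 0 5;0 0 0 0 0 0 5;0 0 0 0 0 0 5;0 0 0 0 0 0 5;0 0 0 0 0 0 5", squeeze=12)

```text
clock: 11.08
ee_pos: [0.4521, 0.3025, 0.0208]
tcp_rot: [2.473, 1.937, 0.002]
force: [-1.3, -0.7, 6.8]
opening: 0.0621
```

```bash
python3 -c "
from h import *
go((.45,.3,.2),-.245);snap('wrist','w6.png')"
```

```text
row [ -0.28  -0.12 -17.92] [ 0.001 -0.001  0.003] steps 4.297822209080016 F [-1.3 -0.7  6.8] t 11.0833
```

View pics/w6.png

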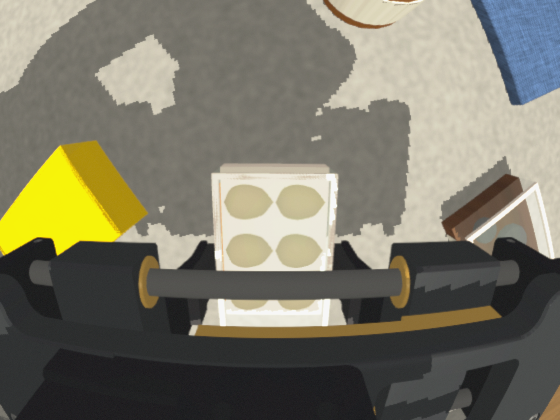

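```bash
python3 -c "
from h import *
for p in [(213,174),(275,174),(337,174)]: print(totool(atz('wrist',p,.042)-robot.state()['ee_pos']))"
```

```text
[ 4.84339479 -2.99675498 -2.1171564 ]
[ 4.81796703  0.02984924 -2.11420505]
[ 4.83714117  3.06261828 -2.11121373]
```

Call:
carry_out(targets="0 0 -1 0 0 0 5;0 0 -2.5 0 0 0 5;0 0 -5 0 0 0 5;0 0 -8 0 0 0 5;0 0 -11 0 0 0 5;0 0 -14 0 0 0 5;0 0 -17 0 0 0 5;0 0 -19 0 0 0 5", squeeze=20)

```text
clock: 11.8
ee_pos: [0.4521, 0.3025, 0.2135]
tcp_rot: [2.473, 1.937, 0.005]
force: [-0.8, -0.7, -1.3]
opening: 0.0619
```

```bash
python3 -c "
from h import *
go((.542,-.056,.21),.137);print(robot.state()['opening']);snap('wrist','w7.png')"
```

```text
row [-32.66  17.32   0.32] [ 0.003 -0.002 -0.379] steps 8.864967489334942 F [-0.8 -0.7 -1.3] t 11.8
0.06188642974772871
```

View pics/w7.png

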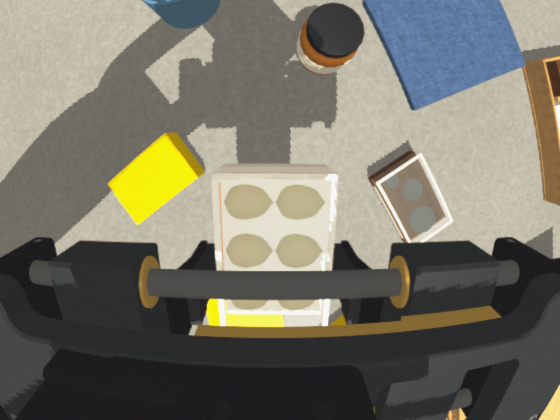

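```bash
python3 -c "
from h import *
go((.523,-.061,.22),.137)"
```

```text
row [-33.73  15.43  -0.35] [ 0.008 -0.004 -0.379] steps 8.895598165861363 F [1.2 1.8 1.3] t 11.85
```

Call:
carry_out(targets="-1.5 0.7 -0.2 0 0 -0.02 5;-4 1.8 -0.4 0 0 -0.05 5;-7 3.2 -0.4 0 0 -0.08 5;-10 4.6 -0.4 0 0 -0.11 5;-13 6 -0.4 0 0 -0.15 5;-16 7.3 -0.4 0 0 -0.18 5;-19 8.7 -0.4 0 0 -0.21 5;-22 10.1 -0.4 0 0 -0.25 5")

```text
clock: 12.52
ee_pos: [0.4962, 0.0629, 0.2133]
tcp_rot: [-2.21, -2.232, 0.001]
force: [0.9, 0.6, -1.3]
opening: 0.0616
```

```bash
python3 -c "
from h import *
go((.523,-.061,.22),.137)"
```

```text
row [-12.42   2.56  -0.68] [-0.001 -0.    -0.127] steps 3.044605929577323 F [ 0.9  0.6 -1.3] t 12.5167
```

Call:
carry_out(targets="-3 0.6 -0.2 0 0 -0.04 5;-6 1.2 -0.4 0 0 -0.08 5;-8.5 1.8 -0.5 0 0 -0.11 5;-10.5 2.2 -0.5 0 0 -0.125 5;-11.5 2.4 -0.5 0 0 -0.127 5;-11.5 2.4 -0.5 0 0 -0.127 5;-11.5 2.4 -0.5 0 0 -0.127 5;-11.5 2.4 -0.5 0 0 -0.127 5")

```text
clock: 13.18
ee_pos: [0.5213, -0.0492, 0.2185]
tcp_rot: [-2.065, -2.366, -0.0]
force: [0.8, -0.7, -2.0]
opening: 0.062
```

```bash
python3 -c "
from h import *
go((.523,-.061,.12),.137);snap('wrist','w8.png')"
```

```text
row [-1.2   0.02  9.85] [-0.001 -0.001 -0.002] steps 2.378752322075278 F [ 0.8 -0.7 -2. ] t 13.1833
```

View pics/w8.png

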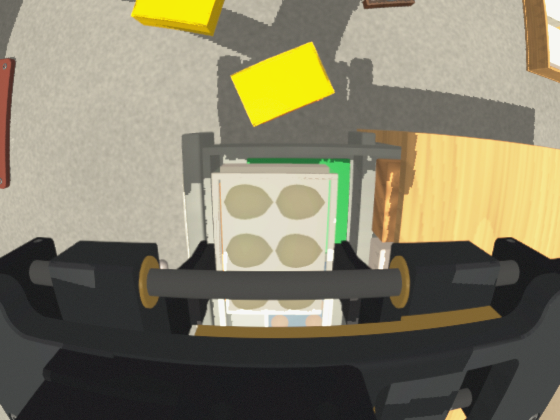

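```bash
python3 -c "
from h import *
e=robot.state()['ee_pos']
for n,p,z in [('side inner top',(300,159),.116),('front inner',(208,170),.126),('front inner',(208,230),.126),('front outer',(184,180),.126),('cab edge top',(408,180),.16),('cab bottom',(374,210),.126),('liner far corner',(350,163),.072),('liner right edge',(350,230),.072)]: print(n,totool(atz('wrist',p,z)-e).round(2))"
```

```text
side inner top [ 4.28  2.25 10.27]
front inner [ 3.5  -5.57  9.27]
front inner [-1.83 -5.83  9.27]
front outer [ 2.68 -7.73  9.27]
cab edge top [ 3.31 10.42  5.86]
cab bottom [-0.01  8.86  9.26]
liner far corner [ 3.49  7.73 14.66]
liner right edge [-3.66  8.12 14.66]
```

Call:
carry_out(targets="-1.2 -0.1 0 0 0 0 5;-1.2 -0.1 1.5 0 0 0 5;-1.2 -0.1 3.5 0 0 0 5;-1.2 -0.1 5.5 0 0 0 5;-1.2 -0.1 7.5 0 0 0 5;-1.2 -0.1 9 0 0 0 5;-1.2 -0.1 10 0 0 0 5;-1.2 -0.1 10 0 0 0 5")

```text
clock: 13.9
ee_pos: [0.5206, -0.0618, 0.1164]
tcp_rot: [-2.063, -2.364, 0.003]
force: [0.5, -0.4, -1.9]
opening: 0.0618
```

```bash
python3 -c "
from h import *
go((.523,-.061,.12),.137);snap('wrist','w9.png');s=snap('side','s9.png')
cv2.imwrite('pics/s9c.png',cv2.resize(s[150:350,240:480,::-1],None,fx=3,fy=3,interpolation=2))"
```

```text
row [ 0.05  0.25 -0.36] [-0.004 -0.002 -0.001] steps 0.10598803816061803 F [ 0.5 -0.4 -1.9] t 13.9
```

View pics/w9.png

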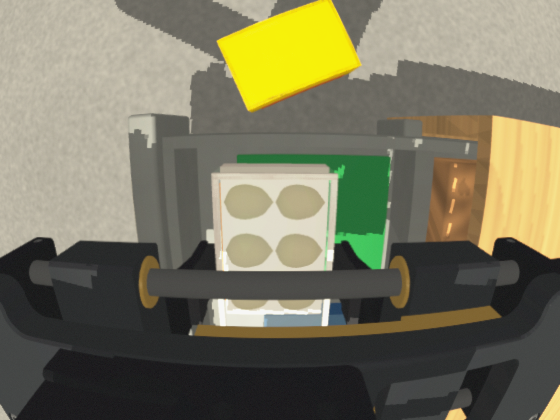

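View pics/s9c.png

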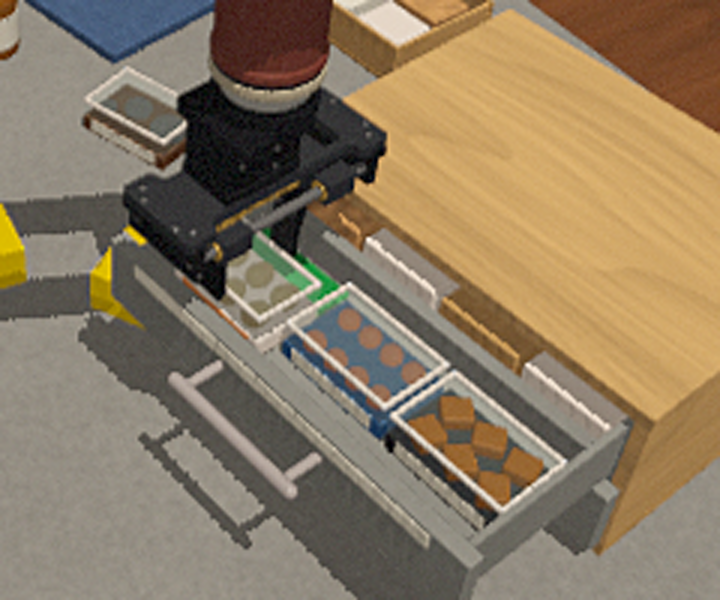

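```bash
python3 -c "
from h import *
e=robot.state()['ee_pos']
for n,p,z in [('side inner top',(300,151),.116),('front inner',(165,200),.126),('cab edge top',(487,200),.16),('cab edge top',(478,145),.16)]: print(n,totool(atz('wrist',p,z)-e).round(2))
f=lambda x,y:(290+x/4,100+y/4)
for z in(.104,.112):
  for p in[(308,290),(322,398)]:print('shell',totool(atz('top',f(*p),z)-e).round(2))
for p in[(135,302),(157,453),(280,286),(305,433)]:print('liner',totool(atz('top',f(*p),.072)-e).round(2))
"
```

```text
side inner top [5.75 1.44 0.32]
front inner [ 3.23 -6.07 -0.68]
cab edge top [ 4.07 10.71 -4.08]
cab edge top [ 6.76  9.76 -4.08]
shell [-5.72  6.16  1.52]
shell [-5.35 -0.9   1.52]
shell [-5.56  5.96  0.72]
shell [-5.19 -1.05  0.72]
liner [4.97 7.84 4.72]
liner [ 5.18 -2.31  4.72]
liner [-4.61  7.47  4.72]
liner [-4.49 -2.44  4.72]
```

Call:
carry_out(targets="0.2 0 0.6 0 0 0 5;0.2 0 1.2 0 0 0 5;0.2 0 1.6 0 0 0 5;0.2 0 1.8 0 0 0 5;0.2 0 1.8 0 0 0 5")

```text
clock: 14.42
ee_pos: [0.5287, -0.0615, 0.1083]
tcp_rot: [2.058, 2.357, 0.012]
force: [-0.3, 2.8, 22.8]
opening: 0.062
```

Call:
carry_out(targets="0 0 0.1 0 0 0 5;0 0 0.2 0 0 0 5;0 0 0.3 0 0 0 5;0 0 0.3 0 0 0 5")

```text
clock: 14.75
ee_pos: [0.5295, -0.0617, 0.1065]
tcp_rot: [2.057, 2.355, 0.013]
force: [-0.9, 3.2, 29.6]
opening: 0.0621
```

Call:
carry_out(targets="0 0 -0.6 0 0 0 5;0 0 -0.9 0 0 0 5;0 0 -0.9 0 0 0 5;0 0 -0.9 0 0 0 5")

```text
clock: 15.08
ee_pos: [0.5222, -0.0604, 0.107]
tcp_rot: [2.066, 2.366, 0.001]
force: [-0.9, 0.3, 5.5]
opening: 0.062
```

```bash
python3 -c "
from h import *
go((.523,-.061,.108),.137);snap('wrist','w10.png');s=snap('side','s10.png');t=snap('top','t10.png')
cv2.imwrite('pics/s10c.png',np.vstack([cv2.resize(s[200:320,270:430,::-1],(640,480),interpolation=2)]))"
```

```text
row [-0.07  0.07 -0.1 ] [ 0.     0.    -0.002] steps 0.03382090614774543 F [-0.9  0.3  5.5] t 15.0833
```

View pics/w10.png

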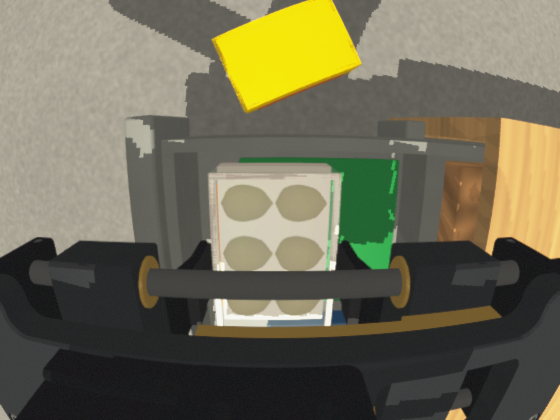

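View pics/s10c.png

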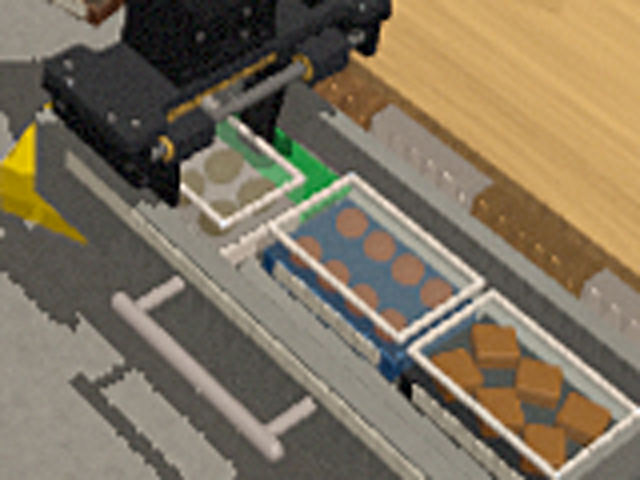

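Call:
carry_out(targets="0 0 0 0 0 0 6.4;0 0 0 0 0 0 6.4;0 0 0 0 0 0 6.9;0 0 0 0 0 0 6.9;0 0 0 0 0 0 6.9;0 0 -0.3 0 0 0 6.9;0 0 -0.6 0 0 0 6.9;0 0 -0.6 0 0 0 6.9")

```text
clock: 15.9
ee_pos: [0.5227, -0.0606, 0.1137]
tcp_rot: [2.066, 2.365, 0.001]
force: [1.0, 0.1, -0.1]
opening: 0.0687
```

```bash
python3 -c "
from h import *
go((.523,-.061,.2),.137);snap('wrist','w11.png');s=snap('side','s11.png')
cv2.imwrite('pics/s11c.png',np.vstack([cv2.resize(s[200:320,270:430,::-1],(640,480),interpolation=2)]))"
```

```text
row [-0.04  0.04 -8.63] [ 0.001  0.001 -0.002] steps 2.068403052022535 F [ 1.   0.1 -0.1] t 15.9
```

View pics/w11.png

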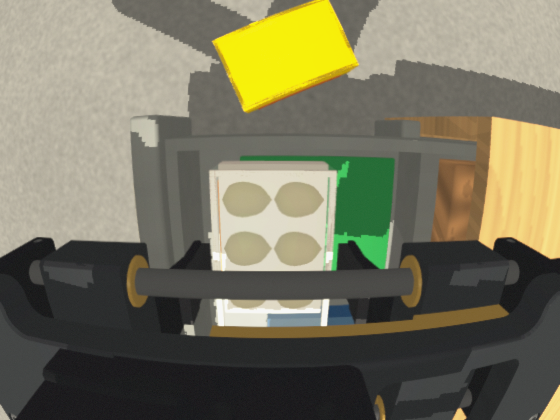

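View pics/s11c.png

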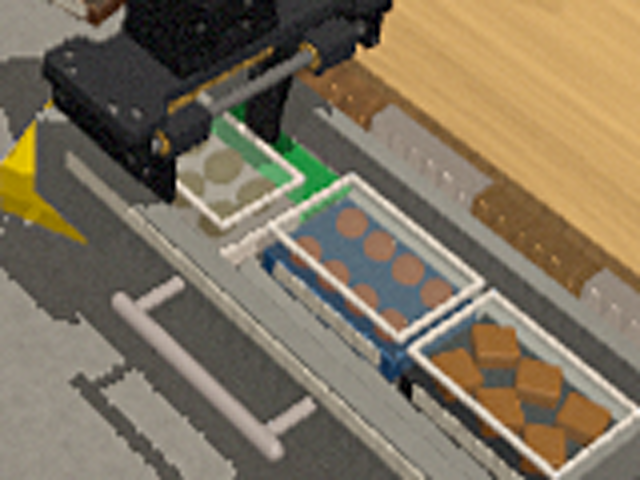

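Call:
carry_out(targets="0 0 -1 0 0 0 6.9;0 0 -3 0 0 0 6.9;0 0 -6 0 0 0 6.9;0 0 -9 0 0 0 5;0 0 -11 0 0 0 3;-5 -10 -11 0 0 0 0;-10 -20 -11 0 0 0 0;-11 -22 -11 0 0 0 0", squeeze=10)

```text
clock: 16.67
ee_pos: [0.418, -0.1312, 0.224]
tcp_rot: [2.063, 2.367, 0.0]
force: [-0.6, -0.5, 0.5]
opening: 0.0438
```

```bash
python3 -c "
from h import *
go((.39,-.18,.2),.137);t=snap('top','t12.png');s=snap('side','s12.png')
cv2.imwrite('pics/t12c.png',np.hstack([cv2.resize(t[130:250,300:440,::-1],(400,350),interpolation=2),cv2.resize(s[190:330,270:430,::-1],(400,350),interpolation=2)]))"
```

```text
row [-4.45 -3.45  2.4 ] [0.001 0.001 0.   ] steps 1.4664750532792896 F [-0.6 -0.5  0.5] t 16.6667
```

View pics/t12c.png

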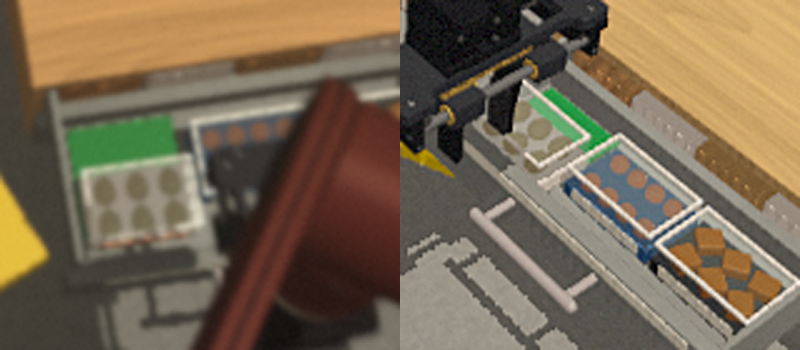

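```bash
python3 -c "
from h import *
print(tri([('side',(326,256.4)),('top',(371,210))]))
print(tri([('side',(326,256.4)),('top',(371,211.5))]))
snap('wrist','w13.png')
for n in('shellbox','eggbox','floor_front','cab_drawer0_handle'):
  for c in('wrist','side','top'):
    print(n,c,[(q['location'],round(q['confidence'],2)) for q in (robot.pinpoint(n,c))][:2])"
```

```text
(array([ 0.49278922, -0.11318157,  0.13676893]), [np.float64(0.00524944555164085), np.float64(0.0052494455516407575)])
(array([ 0.49043759, -0.11356372,  0.1378925 ]), [np.float64(0.006944246058629737), np.float64(0.006944246058629668)])
shellbox wrist [([409.4, 239.2], 0.83)]
shellbox side [([359.4, 273.4], 0.6)]
shellbox top [([385.6, 183.9], 0.61)]
eggbox wrist [([389.8, 141.6], 0.81), ([372.2, 38.4], 0.69)]
eggbox side [([321.5, 248.6], 0.73), ([176.3, 205.6], 0.68)]
eggbox top [([348.1, 198.7], 0.95), ([294.7, 209.3], 0.65)]
floor_front wrist [([342.8, 237.1], 0.56)]
floor_front side [([335.5, 291.2], 0.76)]
floor_front top [([390.7, 210.2], 0.77)]
cab_drawer0_handle wrist [([290.6, 254.3], 0.84)]
cab_drawer0_handle side [([235.1, 166.5], 0.64), ([317.0, 288.2], 0.63)]
cab_drawer0_handle top []
```

View pics/w13.png

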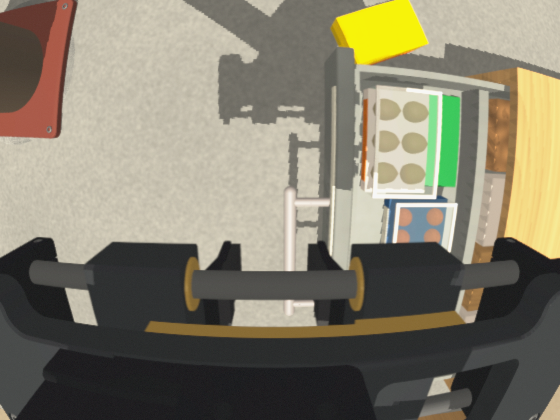

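```bash
python3 -c "
from h import *
print(tri([('side',(317,288.2)),('wrist',(290.6,254.3))]))
print(tri([('side',(300,273.5)),('wrist',(290,187))]))
print(tri([('side',(321.5,248.6)),('wrist',(389.8,141.6)),('top',(348.1,198.7))]))
print(tri([('side',(335.5,291.2)),('wrist',(342.8,237.1)),('top',(390.7,210.2))]))
"
```

```text
(array([ 0.43911651, -0.1708826 ,  0.12556047]), [np.float64(0.0007542715011079771), np.float64(0.000754271501107981)])
(array([ 0.43192987, -0.11213716,  0.1154679 ]), [np.float64(0.0011876051616410825), np.float64(0.0011876051616411005)])
(array([ 0.52460799, -0.05921253,  0.0954352 ]), [np.float64(0.001383052412672858), np.float64(0.0033305573336114376), np.float64(0.0021967059284529666)])
(array([ 0.49640575, -0.16770108,  0.07588713]), [np.float64(0.0033278130693601207), np.float64(0.0033593893130152903), np.float64(0.004419127288014669)])
```

```bash
python3 -c "
from h import *
go((.384,-.183,.2),.137)"
```

```text
row [-4.71 -4.17  2.27] [-0.    -0.    -0.001] steps 1.60500838826714 F [-1.  -0.   0.2] t 17.4167
```

Now lower in front of the bar with the fingers shut.

Call:
carry_out(targets="-4.7 -4.2 0 0 0 0 0;-4.7 -4.2 2 0 0 0 0;-4.7 -4.2 5 0 0 0 0;-4.7 -4.2 8 0 0 0 0;-4.7 -4.2 10.5 0 0 0 0;-4.7 -4.2 11 0 0 0 0;-4.7 -4.2 11 0 0 0 0")

```text
clock: 18.0
ee_pos: [0.3822, -0.1821, 0.1112]
tcp_rot: [-2.064, -2.363, 0.001]
force: [0.3, 0.2, 0.5]
opening: 0.0008
```

```bash
python3 -c "
from h import *
go((.384,-.183,.11),.137);snap('wrist','w14.png');print(robot.state()['opening'])
e=robot.state()['ee_pos'];p=[q['location'] for q in robot.pinpoint('cab_drawer0_handle','wrist')][:1];print(p,[totool(atz('wrist',q,.115)-e) for q in p])"
```

```text
row [-0.11  0.17  0.12] [-0.003 -0.003 -0.002] steps 0.05663369465459218 F [0.3 0.2 0.5] t 18.0
0.0005239724487930057
[] []
```

View pics/w14.png

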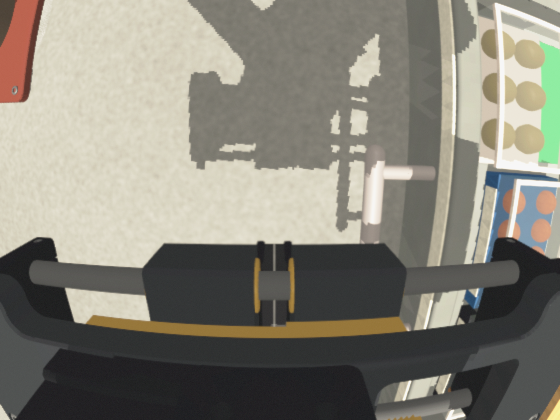

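Call:
carry_out(targets="0 0.8 0.4 0 0 0 0;0 1.8 0.4 0 0 0 0;0 2.8 0.4 0 0 0 0;0 3.8 0.4 0 0 0 0;0 4.8 0.4 0 0 0 0;0 5.8 0.4 0 0 0 0;0 6.8 0.4 0 0 0 0;0 7.8 0.4 0 0 0 0")

```text
clock: 18.77
ee_pos: [0.4623, -0.1726, 0.1092]
tcp_rot: [2.066, 2.366, 0.0]
force: [-2.3, -0.4, 3.3]
opening: 0.0007
```

```bash
python3 -c "
from h import *
go((.384,-.183,.11),.137);s=snap('side','s15.png');snap('wrist','w15.png')
cv2.imwrite('pics/s15c.png',cv2.resize(s[170:350,250:490,::-1],(800,600),interpolation=2))"
```

```text
row [ 0.02 -7.9  -0.08] [ 0.001  0.    -0.002] steps 1.8941067744953561 F [-2.3 -0.4  3.3] t 18.7667
```

View pics/s15c.png

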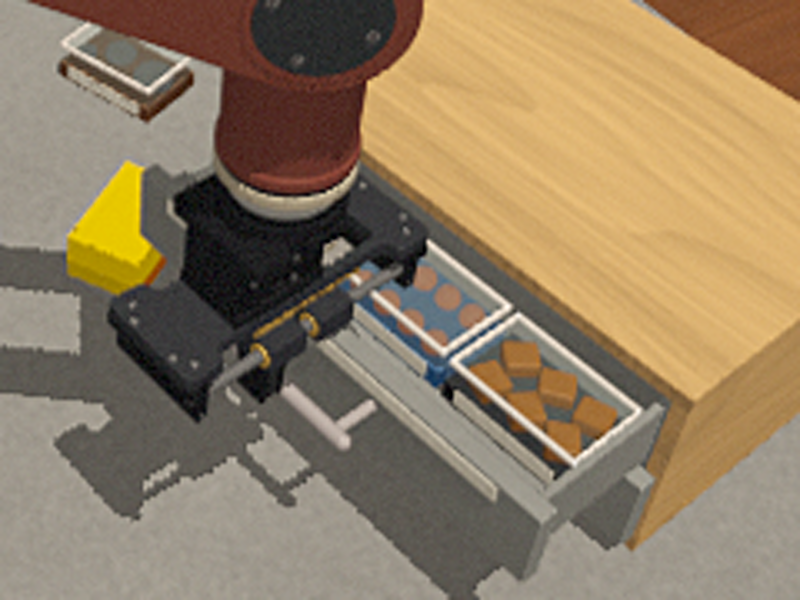

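View pics/w15.png

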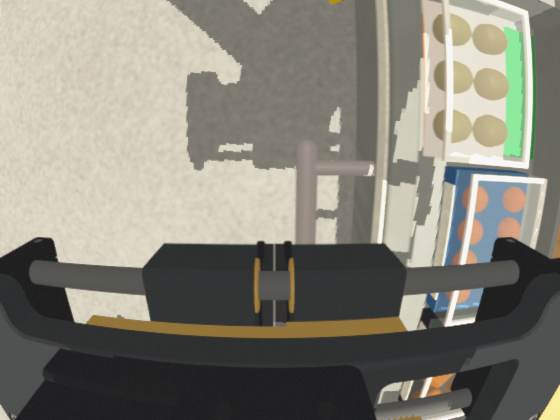

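Call:
carry_out(targets="0 0.9 0 0 0 0 0;0 1.9 0 0 0 0 0;0 2.9 0 0 0 0 0;0 3.9 0 0 0 0 0;0 4.9 0 0 0 0 0;0 5.9 0 0 0 0 0;0 6.9 0 0 0 0 0;0 7.7 0 0 0 0 0")

```text
clock: 19.53
ee_pos: [0.5385, -0.1621, 0.1089]
tcp_rot: [2.066, 2.366, 0.0]
force: [-2.3, 0.2, -0.2]
opening: 0.0007
```

Call:
carry_out(targets="0 0.5 0 0 0 0 0;0 1 0 0 0 0 0;0 1.4 0 0 0 0 0;0 1.8 0 0 0 0 0;0 2 0 0 0 0 0;0 2 0 0 0 0 0")

```text
clock: 20.03
ee_pos: [0.5574, -0.1596, 0.109]
tcp_rot: [2.066, 2.366, 0.0]
force: [0.0, 0.4, 0.0]
opening: 0.0006
```

```bash
python3 -c "
from h import *
go((.384,-.183,.11),.137);s=snap('side','s16.png')
cv2.imwrite('pics/s16c.png',cv2.resize(s[170:350,250:490,::-1],(800,600),interpolation=2))"
```

```text
row [  0.02 -17.5   -0.11] [ 0.001  0.    -0.002] steps 4.196108004800379 F [0.  0.4 0. ] t 20.0333
```

View pics/s16c.png

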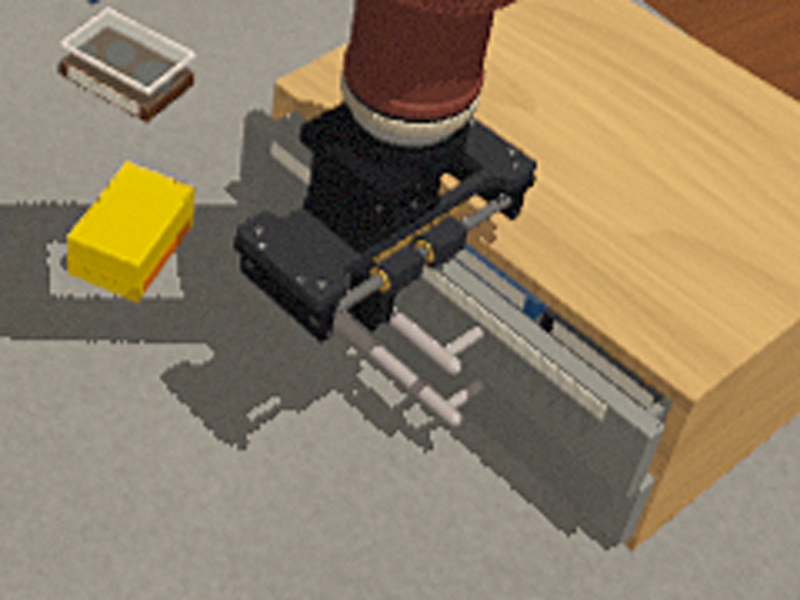

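Nearly home; continue gently until it stops.

Call:
carry_out(targets="0 0.4 0 0 0 0 0;0 0.8 0 0 0 0 0;0 1.2 0 0 0 0 0;0 1.5 0 0 0 0 0;0 1.5 0 0 0 0 0")

```text
clock: 20.5
ee_pos: [0.5727, -0.1575, 0.109]
tcp_rot: [2.066, 2.366, 0.001]
force: [-0.1, 0.5, 0.2]
opening: 0.0003
```

Call:
carry_out(targets="0 0.3 0 0 0 0 0;0 0.6 0 0 0 0 0;0 0.6 0 0 0 0 0")

```text
clock: 20.75
ee_pos: [0.5747, -0.1572, 0.1087]
tcp_rot: [-2.062, -2.362, 0.008]
force: [-13.0, -0.9, 7.4]
opening: 0.0004
```

Call:
carry_out(targets="0 -1 0 0 0 0 0;0 -2.5 0 0 0 0 0;0 -5 0 0 0 0 0;0 -9 0 0 0 0 0;0 -12 -4 0 0 0 0;0 -12 -8 0 0 0 0;0 -12 -12 0 0 0 0;0 -12 -12 0 0 0 0")

```text
clock: 21.42
ee_pos: [0.4623, -0.1752, 0.2379]
tcp_rot: [2.058, 2.355, 0.005]
force: [1.2, -1.0, 2.0]
opening: 0.0005
```

```bash
python3 -c "
from h import *
go((.384,-.183,.11),.137);s=snap('side','s17.png');t=snap('top','t17.png');snap('wrist','w17.png')
cv2.imwrite('pics/s17c.png',np.hstack([cv2.resize(s[150:330,250:490,::-1],(400,300),interpolation=2),cv2.resize(t[50:260,140:420,::-1],(400,300),interpolation=2)]))"
```

```text
row [ 0.38 -8.01 12.69] [ 0.012  0.009 -0.003] steps 3.6007099744154227 F [ 1.2 -1.   2. ] t 21.4167
```

View pics/s17c.png

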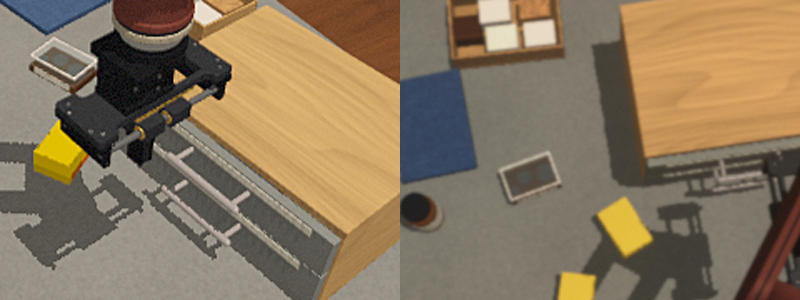

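View pics/w17.png

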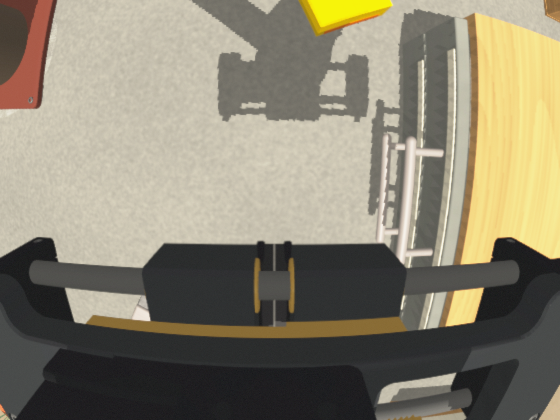

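```bash
python3 -c "
from h import *
u=np.array([.9906,.1366,0])
for p,z in [((409,170),.115),((406,240),.115),((387,165),.047),((384,215),.047),((472,60),.16),((469,200),.16)]:print(p,atz('wrist',p,z)@u)"
```

```text
(409, 170) 0.5612587728944948
(406, 240) 0.5654987422103217
(387, 165) 0.562885828354187
(384, 215) 0.5635986461137521
(472, 60) 0.6009855334226283
(469, 200) 0.6049178220455264
```

```bash
python3 -c "
from h import *
print(robot.sign_off())"
```

```text
the job is handed in; nothing more can be done
None
```

I pulled the drawer out to its stop and set the egg box down on the green liner with its orange label to the front. I then pushed the drawer home at about 0.12–0.15 m/s, and the job is handed in. No verdict was reported.

**Drawer shut:** At the end of the push the drawer met a hard stop with 13 N against it. The top and lower handles both measured 0.563 m along the drawer axis, so the top drawer is level with the shut lower one.

**Egg box:** It looked flat and released just before the drawer was closed. It sat about 55 mm behind the drawer front, overhanging the liner's front edge by an estimated 7 mm. I could not check it once the drawer was shut.

**Other boxes:** The shell and mineral boxes looked flat and in place in the last pictures before the drawer hid them. The fossil box and the jar stayed where they were, and the arm ended clear of everything.

**What disagreed or went wrong:**
- My first grip closed above the handle bar without catching it. It was redone about 2 cm lower and held. The cameras put the handle at about 0.115–0.125 m high, while the missed grip suggested it was lower.
- Setting the egg box down pressed with about 30 N for a moment before I eased off. During that press the tool shifted about 8 mm, then came back.

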